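# Prop the long evidence light bar

### The job

Two black light bars stand on edge either side of the glass jar that is to be photographed, each with a flat prop leg on its back that is only partly open. Swing the leg of the longer bar out, away from its back, until it meets its stop, keeping that bar upright and about where it stands. Leave the shorter bar with its leg, and the jar, as they are.

Things in the scene. Friction and masses are not known exactly. Their poses are not given: they have to be found in the camera images.
- long_lamp: The longer of two black LED light bars, loose, 1.1 to 1.8 kg, standing on its long edge: 240 mm long (its y), 44 thick (its x), 70 high. Origin: centre of its underside. White light face towards -x; prop leg on its back (face at x = +22 mm), on a vertical hinge at x = +36, y = -50 mm. Pushed hard, the bar slides.
- long_leg (a joint): Angle q of the long bar's leg, rad: 0 folded, 1.75 at its stop; starts at 0.6 to 1.0. An upright aluminium plate with a black end, 115 mm long from the hinge, 8 thick, 10 to 58 mm above the table. It swings level and points along (sin q, cos q) in the bar's x, y: folded to +y, opening round towards +x. A light push (1 N at its end) moves it; friction holds it where left.
- short_leg_end (a point): The free end, at mid height (34 mm), of the shorter bar's prop leg (90 mm long). The shorter bar is 150 mm long, 44 mm thick, 70 mm high and otherwise alike. Not to be moved.
- jar: Closed glass jar with a brass-coloured lid, 72 mm across, 85 mm high, standing between the two bars. The origin is the centre of its underside. Not to be moved.
There are look-alikes about, which are no part of the job. What is shaped like the long_lamp but pink is not meant.

How it is judged:
By the outcome, as a careful person would: the job done as asked, in the order asked, and still so for the second after the job is handed in, with the robot touching nothing.
It also fails if it takes over 32 s, if anything falls off the work surface, if the arm or the gripper's body presses on something with over 40 N, if the wrist force passes 120 N, or if a joint passes its speed limit or range.

### The arm

A 7-joint arm with a two-finger parallel gripper is mounted at the origin on the work surface. World frame = base frame: x ahead of the robot, y to its left, z up, the work surface at z = 0. Lengths are in m, angles in rad, forces in N, time in s.
With the tool pointing down it reaches from about 0.4 to 0.85 m from the base axis. Payload 4.5 kg.
Tool frame: the origin (TCP) lies midway between the tips of the shut fingers; the grasp point (between the pads) lies 19 mm behind it; z points along the fingers, y is the direction in which the jaws open and shut (so a half turn about z gives the same grasp; the last joint's range is limited). The gripper opens to 88 mm and grips with 3 to 60 N. Pads are 18 mm wide; open, the fingers measure 123 mm over their backs; the gripper's body (75 mm by 187 mm) begins 45 mm behind the grasp point.
Start: joints at [1.146, 0.689, -0.195, 1.565, 0.157, 0.902, -0.215], TCP at [0.277, -0.56, 0.239] pointing down, gripper open.
Joint ranges: [-3.01, 3.01], [-0.46, 2.08], [-1.47, 1.51], [0.13, 2.56], [-1, 4.14], [0.04, 2.09], [-2.66, 2.66]. Speed limits (rad/s): [2.57, 2.57, 3.14, 3.14, 3.14, 3.14, 3.14].

### API

Orientations are given as a unit quaternion [x, y, z, w].
In Python, from plant import r gives the robot as it stands. The module is installed in compiled form; this text tells all that it offers.
- The arm moves only by the tool carry_out, never from a script. Its argument "commands" is a list of rows, each a list of 6 numbers: the shift along the tool's x, y, z in m, then the turn, a rotation vector about the tool's x, y, z in degrees. In form: [[dx, dy, dz, wx, wy, wz], ...]. A call has 1 to 12 rows; each row is the pose to reach, as a shift and turn from the pose commanded when the call began, along the tool's axes at that moment; what a row does not reach only later rows make up. A row lasts 1/10 s, in which the tool goes at most 50 mm and 8.59 degrees, less where a joint would pass 70% of its speed; a pose out of reach is approached as far as the arm can. A call with a gripper value outside its range is refused whole. "fingers" is the closure in counts, from 0 (fully open) to 255 (shut), set as the call begins (left out, the last holds). The fingers move at their own pace and stop on an object; "grip_force" is the grip in N (left out, the last holds). Time passes only in rows, so rows that repeat a pose let the fingers close. It gives the time, the measured TCP pose, the force and the opening at its end, in the units of the state.
- r.get_state(): the state, without advancing time (a new reading comes with each control period).
- r.snapshot(name): name is "scene" or "top" or "wrist"; returns a dict with "img" (420x560x3 uint8, blue, green, red), "intrinsics" (3x3 intrinsics, pixels), "extrinsics" (4x4, takes a point from camera to world coordinates); the wrist camera has in their place "tool_from_camera" (4x4, takes a point from camera to tool coordinates, whose origin is the TCP and whose axes are the flange's). Camera axes: x right, y down, z forward; pixel columns grow to the right and rows downward; lengths in m; the calibration is good to about 2 mm. A picture is of the moment at which its call begins: read the wrist's pose just before it. There is no depth.
- r.finish_job(): hands the job in, once; it reports no verdict.
Trained networks look in a picture, given as the dict that the camera call returned (one of the last four; its "shot" number tells which), for a name from the list of things; names that differ only in an ending like _2 or _b are one class to them, and where a whole thing is asked for, a point or a joint stands for the part that bears it (a point fixed in the world has none). Each returns a list of dicts, best first, with "p" (0 to 1); they miss things now and then, are a little off and sometimes report something else, mostly with a low value. They report only what shows in the picture. A call takes as long as a camera call. They do not tell look-alikes from the thing itself.
- r.spot_in(picture, label): "xyz" ([x, y, z] in m, in world coordinates, good to about 4 mm: the middle of the surface that is visible of it).
- r.spot_point(picture, label): "xyz" ([x, y, z] in m, in world coordinates, good to about 4 mm: a listed point, or the origin of a listed thing).
The state is a dict: "clock": time; "q": joint angles; "qd": joint speeds; "joint_torque": joint torques, N m; "tool_pos": TCP position; "eef_rot": TCP orientation; "contact_force": force on the tool from outside, world axes, zero at the start; "moment": the same for the moment, N m; "opening": opening from 0.0 (shut) to 1.0 (fully open).
Only numpy, scipy, OpenCV 4.12 (cv2) and the standard library are available. Lean on these libraries where they do the work, as an engineer would, in place of code of your own. Each camera call takes 0.05 s, during which the arm holds its last target.

## Working session

There is one attempt and no reset: what is moved stays moved. The work goes in short steps, Python scripts to look and compute and a tool call to move; the robot and the scene stay as the last step left them, time stands still between calls to the robot, and variables do not carry over. Pictures are saved under pics/ and viewed, and the job is handed in when it is done.

Besides the shell and the picture viewer there is one more tool, called after ">>>" as a command line: name --pt "numbers of a row" for each row, then --argument value for the rest. carry_out: Moves the arm, as the interface text tells. Its arguments: {"type":"object","properties":{"commands":{"type":"array","items":{"type":"array","items":{"type":"number"}}},"fingers":{"type":"number"},"grip_force":{"type":"number"}},"required":["commands"]}

```bash
mkdir -p pics
cat > h.py <<'E'
from plant import r
import cv2, numpy as np
def snap(n,name):
    d=r.snapshot(n); cv2.imwrite('pics/'+name+'.png',d['img']); return d
E
python3 - <<'E'
from h import *
for n in ("scene","top"):
    d=snap(n,n+'0')
    print(n,np.round(d['intrinsics'],1).tolist(),np.round(d['extrinsics'],3).tolist())
    for l in ("long_lamp","long_leg","short_leg_end","jar"):
        for f in (r.spot_in,r.spot_point):
            try: print(l,f.__name__,[(np.round(o['xyz'],3).tolist(),round(o['p'],2)) for o in f(d,l)][:5])
            except Exception as e: print(l,f.__name__,e)
s=r.get_state(); print(s['clock'],s['tool_pos'],s['eef_rot'],s['opening'])
E
```

```text
scene [[457.7, 0.0, 271.4], [0.0, 457.7, 212.2], [0.0, 0.0, 1.0]] [[-0.512, 0.63, -0.584, 1.03], [0.859, 0.39, -0.331, 0.379], [0.019, -0.671, -0.741, 0.87], [0.0, 0.0, 0.0, 1.0]]
long_lamp call [([0.438, -0.245, 0.056], 0.88), ([0.254, 0.276, 0.06], 0.88)]
long_lamp call [([0.427, -0.262, 0.001], 0.76), ([0.226, 0.269, 0.002], 0.74)]
long_leg call [([0.27, 0.262, 0.041], 0.85), ([0.51, -0.228, 0.05], 0.84)]
long_leg call it knows: jar, long_lamp, short_leg_end
short_leg_end call [([0.532, 0.268, 0.044], 0.79)]
short_leg_end call [([0.548, 0.292, 0.032], 0.8)]
jar call [([0.45, 0.036, 0.06], 0.85)]
jar call [([0.431, 0.022, -0.001], 0.68)]
top [[409.9, 0.0, 284.0], [0.0, 409.9, 213.9], [0.0, 0.0, 1.0]] [[-0.027, -0.998, 0.063, 0.332], [-0.999, 0.028, 0.018, 0.012], [-0.02, -0.063, -0.998, 0.854], [0.0, 0.0, 0.0, 1.0]]
long_lamp call [([0.436, -0.254, 0.069], 0.66), ([0.238, 0.259, 0.068], 0.65)]
long_lamp call [([0.429, -0.261, -0.003], 0.97), ([0.23, 0.268, -0.004], 0.62)]
long_leg call [([0.5, -0.238, 0.05], 0.82), ([0.272, 0.26, 0.056], 0.65)]
long_leg call it knows: jar, long_lamp, short_leg_end
short_leg_end call [([0.524, 0.273, 0.061], 0.55)]
short_leg_end call []
jar call [([0.428, 0.022, 0.086], 0.69)]
jar call [([0.432, 0.023, 0.003], 0.97)]
0.8 [ 0.27682119 -0.56039249  0.23876026] [9.73802211e-01 2.27396681e-01 2.21452291e-06 6.20986883e-05] 1.0011395417778275
```

View pics/scene0.png

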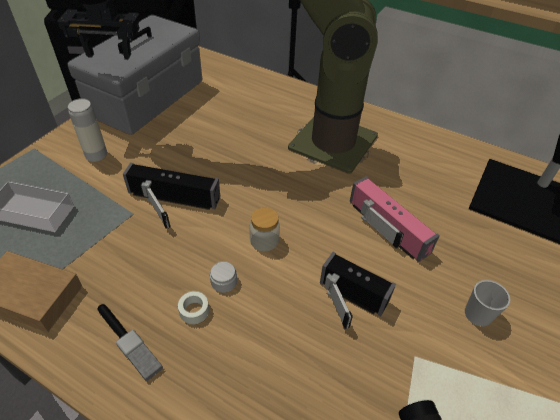

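View pics/top0.png

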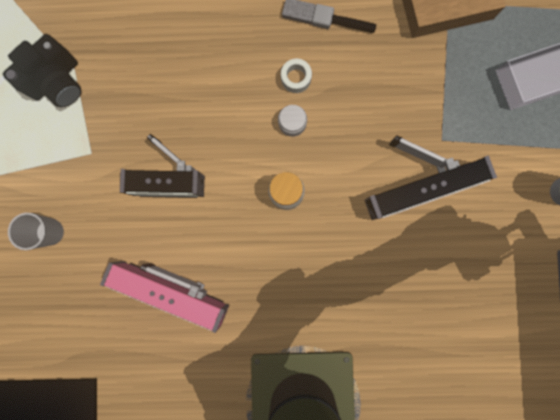

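```bash
cat >> h.py <<'E'
def px2w(d,u,v,z):
    K=d['intrinsics'];T=np.array(d['extrinsics']);ray=T[:3,:3]@np.linalg.inv(K)@[u,v,1];o=T[:3,3];return o+ray*(z-o[2])/ray[2]
def w2px(d,p):
    K=d['intrinsics'];T=np.linalg.inv(d['extrinsics']);c=T[:3,:3]@p+T[:3,3];c=K@c;return c[:2]/c[2]
E
python3 - <<'E'
from h import *
im=cv2.imread('pics/top0.png')
c=cv2.resize(im[120:240,350:510],None,fx=5,fy=5,interpolation=cv2.INTER_CUBIC);cv2.imwrite('pics/crop0.png',c)
E
```

```text
(no output)
```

View pics/crop0.png

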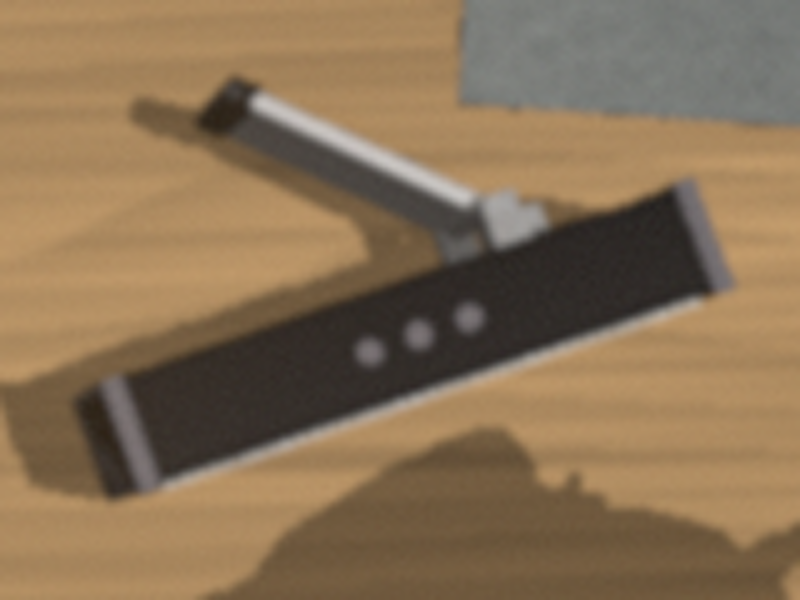

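The crop shows the longer black bar (top px ~430,188), with the pink look-alike at (165,295) and the short black bar at (160,182). This one is black and the longest, so it is the one meant. Its leg runs from the hinge at about (452,163) to a black end at about (397,140).

```bash
cat > m.py <<'E'
from h import *
d=snap('top','top1')
P=lambda u,v,z:px2w(d,350+u/5,120+v/5,z)
lb,lf,rb,rf=[P(*c,.07) for c in((103,382),(158,490),(690,178),(735,285))]
print(np.round([lb,lf,rb,rf],3).tolist(), np.linalg.norm(lb-rb),np.linalg.norm(lb-lf))
c=(lb+lf+rb+rf)/4; y=(lb+lf-rb-rf);y/=np.linalg.norm(y); x=np.array([y[1],-y[0],0])
print('c',c,'yaw',np.degrees(np.arctan2(x[1],x[0])))
e=P(238,80,.058); hinge=c+.036*x-.05*y; hinge[2]=.058
print('end',e,'hinge',hinge,w2px(d,hinge),np.linalg.norm(e-hinge))
v=e-hinge; q=np.arctan2(v@x,v@y); print('q',q)
for qq in (.6,q,1.0,1.4,1.75): 
  u=np.sin(qq)*x+np.cos(qq)*y; n=np.cos(qq)*x-np.sin(qq)*y
  for R in (.075,.09): print(qq,R,'tip',(hinge+R*u)[:2],'pushnormal',n[:2],'inner side', (hinge+R*u-n*.004)[:2])
E
python3 m.py
```

```text
[[0.411, -0.14, 0.07], [0.369, -0.159, 0.07], [0.483, -0.367, 0.07], [0.441, -0.382, 0.07]] 0.23805305259185455 0.046129937048130405
c [ 0.42581381 -0.26202627  0.07      ] yaw 17.75721706529468
end [ 0.5292054 -0.1998858  0.058    ] hinge [ 0.47534789 -0.29866471  0.058     ] [449.83395834 161.66628102] 0.11250734553123388
q 0.8090977614916139
0.6 0.075 tip [ 0.49679992 -0.22679809] pushnormal [ 0.95822154 -0.28602706] inner side [ 0.49296704 -0.22565398]
0.6 0.09 tip [ 0.50109033 -0.21242477] pushnormal [ 0.95822154 -0.28602706] inner side [ 0.49725744 -0.21128066]
0.8090977614916139 0.075 tip [ 0.51125055 -0.2328164 ] pushnormal [ 0.87797738 -0.47870212] inner side [ 0.50773864 -0.23090159]
0.8090977614916139 0.09 tip [ 0.51843109 -0.21964674] pushnormal [ 0.87797738 -0.47870212] inner side [ 0.51491918 -0.21773193]
1.0 0.075 tip [ 0.5230927  -0.24082498] pushnormal [ 0.7711963  -0.63659741] inner side [ 0.52000791 -0.23827859]
1.0 0.09 tip [ 0.53264166 -0.22925704] pushnormal [ 0.7711963  -0.63659741] inner side [ 0.52955688 -0.22671065]
1.4 0.075 tip [ 0.54184762 -0.2639835 ] pushnormal [ 0.46241612 -0.88666303] inner side [ 0.53999796 -0.26043684]
1.4 0.09 tip [ 0.55514757 -0.25704726] pushnormal [ 0.46241612 -0.88666303] inner side [ 0.5532979 -0.2535006]
1.75 0.075 tip [ 0.54970803 -0.28888874] pushnormal [ 0.13034628 -0.99146853] inner side [ 0.54918665 -0.28492286]
1.75 0.09 tip [ 0.56458006 -0.28693354] pushnormal [ 0.13034628 -0.99146853] inner side [ 0.56405868 -0.28296767]
```

```bash
cat > g.py <<'E'
from h import *
c=np.array([.4258,-.2620]);yaw=np.radians(17.76)
def plan(qs,R=.09,clear=0,c=c,yaw=yaw):
    s=r.get_state();tp=np.array(s['tool_pos'])
    from scipy.spatial.transform import Rotation as Ro
    M=Ro.from_quat(s['eef_rot']).as_matrix();tx,ty=M[:2,0],M[:2,1]
    x=np.array([np.cos(yaw),np.sin(yaw)]);y=np.array([-x[1],x[0]]);h=c+.036*x-.05*y
    for q in qs:
        u=np.sin(q)*x+np.cos(q)*y;n=np.cos(q)*x-np.sin(q)*y
        sp=.009*abs(n@tx)+.0175*abs(n@ty)
        p=h+R*u-n*(.004+sp+clear);D=M.T@np.array([p[0]-tp[0],p[1]-tp[1],.03-tp[2]])
        print(round(q,2),'p',np.round(p,4),'tool shift mm',np.round(D*1000,1))
E
python3 - <<'E'
from g import *
plan([.81],clear=.015);plan([.81,1.1,1.4,1.6,1.75])
s=r.get_state();print(s['contact_force'],s['clock'])
E
```

```text
0.81 p [ 0.4847 -0.2012] tool shift mm [ 345.5 -230.   208.8]
0.81 p [ 0.4979 -0.2084] tool shift mm [ 354.1 -217.7  208.8]
1.1 p [ 0.5228 -0.2186] tool shift mm [ 371.9 -197.5  208.8]
1.4 p [ 0.5451 -0.2378] tool shift mm [ 383.4 -170.5  208.8]
1.6 p [ 0.5555 -0.2518] tool shift mm [ 386.5 -153.3  208.8]
1.75 p [ 0.5615 -0.2636] tool shift mm [ 386.7 -140.   208.8]
[-0.0793463   0.52392677  0.19137108] 0.85
```

>>> carry_out --pt "0.04 -0.027 0 0 0 0" --pt "0.08 -0.053 0 0 0 0" --pt "0.12 -0.08 0 0 0 0" --pt "0.16 -0.107 0 0 0 0" --pt "0.2 -0.133 0 0 0 0" --pt "0.24 -0.16 0 0 0 0" --pt "0.28 -0.187 0 0 0 0" --pt "0.32 -0.213 0 0 0 0" --pt "0.344 -0.231 0.02 0 0 0" --pt "0.344 -0.231 0.05 0 0 0" --pt "0.344 -0.231 0.08 0 0 0" --pt "0.344 -0.231 0.08 0 0 0" --fingers 255 --grip_force 20

```text
clock: 2.05
tool_pos: [0.4808, -0.1998, 0.156]
eef_rot: [0.974, 0.228, -0.003, -0.002]
contact_force: [-0.9, 0.3, 0.0]
opening: 0.005
```

Run:
```python
from g import *
plan([.81],clear=.015)
d=snap('scene','s2');w=snap('wrist','w2')
cv2.imwrite('pics/c2.png',np.hstack([cv2.resize(d['img'],(400,300)),cv2.resize(w['img'],(400,300))]))
```

```text
0.81 p [ 0.4847 -0.2012] tool shift mm [  3.4   3.6 126. ]
```

View pics/c2.png

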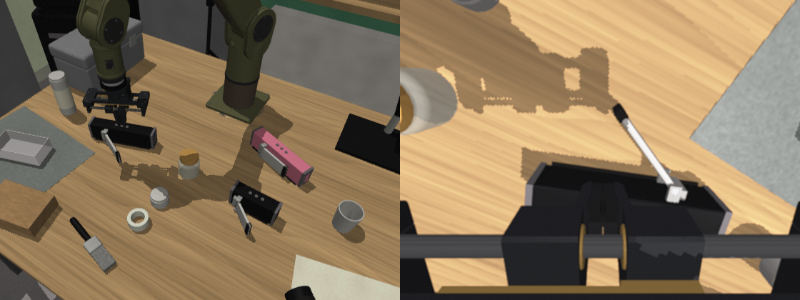

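Run:
```python
from g import *
from scipy.spatial.transform import Rotation as Ro
s=r.get_state();tp=s['tool_pos'];M=np.eye(4);M[:3,:3]=Ro.from_quat(s['eef_rot']).as_matrix();M[:3,3]=tp
w=r.snapshot('wrist');w['extrinsics']=M@w['tool_from_camera']
d=r.snapshot('scene');t=r.snapshot('top')
print(tp,w['extrinsics'][:3,3])
im=[]
for k in (w,d,t):
    i=k['img'].copy()
    for p,c in ((tp,(0,0,255)),([.4843,-.2012,.03],(0,255,0)),([.4753,-.2986,.058],(255,0,255)),([.5292,-.1999,.058],(255,255,0))):
        u=w2px(k,np.array(p));print(np.round(u));cv2.circle(i,tuple(int(a) for a in u),3,c,-1)
    im.append(i)
cv2.imwrite('pics/c3.png',np.vstack([np.hstack([cv2.resize(im[0],(400,300)),cv2.resize(im[1],(400,300))]),np.hstack([cv2.resize(im[2],(400,300)),cv2.resize(im[1][150:290,60:250],(400,300))])]))
```

```text
[ 0.48295754 -0.20105873  0.15900922] [ 0.55594062 -0.16559133  0.30457443]
[283. 272.]
[284. 198.]
[382. 266.]
[309. 157.]
[169. 171.]
[176. 210.]
[146. 185.]
[163. 214.]
[415. 148.]
[396. 161.]
[450. 162.]
[398. 136.]
```

View pics/c3.png

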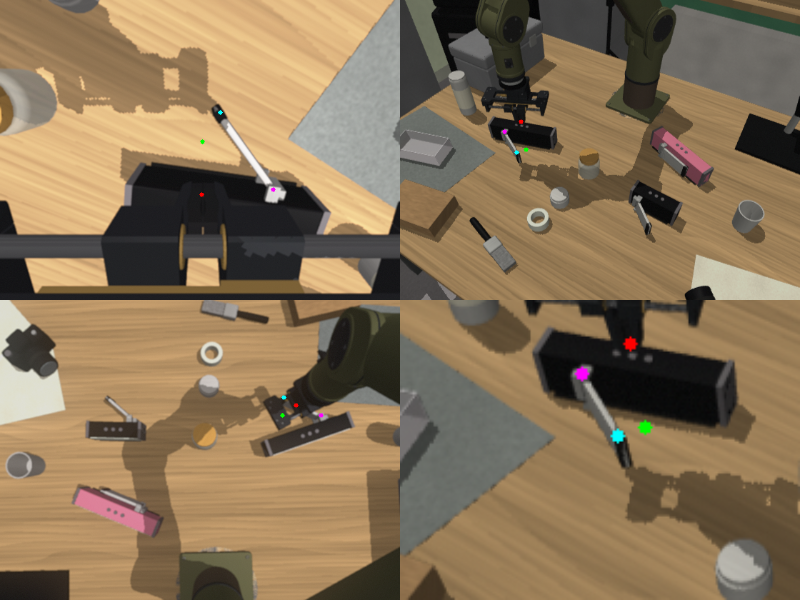

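>>> carry_out --pt "0.001 0 0.04 0 0 0" --pt "0.001 0 0.08 0 0 0" --pt "0.001 0 0.11 0 0 0" --pt "0.001 0 0.128 0 0 0" --pt "0.001 0 0.128 0 0 0" --pt "0.001 0 0.128 0 0 0"

```text
clock: 2.9
tool_pos: [0.4846, -0.2009, 0.0318]
eef_rot: [0.974, 0.227, 0.001, 0.0]
contact_force: [0.0, -0.0, -0.0]
opening: 0.006
```

Run:
```python
from g import *
d=r.snapshot('scene');cv2.imwrite('pics/s4.png',cv2.resize(d['img'][130:290,60:270],None,fx=3.5,fy=3.5))
s=r.get_state();print(s['tool_pos'],s['contact_force'],s['clock'])
plan([.81,.95,1.1,1.25,1.4,1.5,1.6,1.7,1.75],R=.088)
```

```text
[ 0.48495938 -0.2010311   0.03220131] [ 0.07180398  0.34405769 -0.15297616] 2.95
0.81 p [ 0.4969 -0.2101] tool shift mm [ 6.7 13.5  2.2]
0.95 p [ 0.5089 -0.2139] tool shift mm [15.8 22.1  2.3]
1.1 p [ 0.5213 -0.22  ] tool shift mm [24.2 33.1  2.3]
1.25 p [ 0.533  -0.2283] tool shift mm [31.  45.7  2.4]
1.4 p [ 0.5433 -0.2387] tool shift mm [35.7 59.6  2.4]
1.5 p [ 0.5488 -0.2454] tool shift mm [37.6 68.   2.4]
1.6 p [ 0.5536 -0.2523] tool shift mm [38.8 76.4  2.4]
1.7 p [ 0.5577 -0.2599] tool shift mm [39.2 85.   2.4]
1.75 p [ 0.5595 -0.2639] tool shift mm [39.  89.4  2.5]
```

View pics/s4.png

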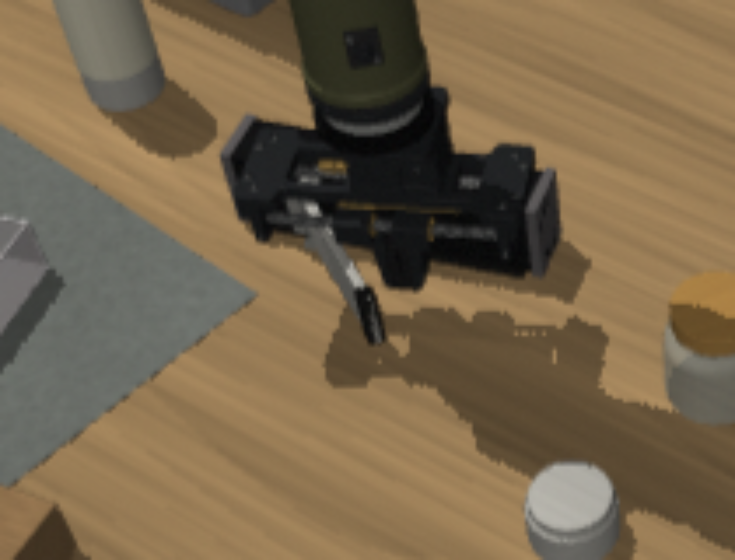

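The fingers are inside the wedge, with clearance. Next I push out to q≈1.4.

>>> carry_out --pt "0.007 0.012 0 0 0 0" --pt "0.011 0.018 0 0 0 0" --pt "0.016 0.022 0 0 0 0" --pt "0.02 0.027 0 0 0 0" --pt "0.024 0.033 0 0 0 0" --pt "0.028 0.039 0 0 0 0" --pt "0.031 0.045 0 0 0 0" --pt "0.034 0.052 0 0 0 0" --pt "0.036 0.059 0 0 0 0" --pt "0.036 0.059 0 0 0 0"

```text
clock: 3.95
tool_pos: [0.5434, -0.2387, 0.0308]
eef_rot: [0.974, 0.227, 0.001, 0.001]
contact_force: [0.7, -0.4, -0.1]
opening: 0.007
```

Run:
```python
from g import *
d=r.snapshot('scene');cv2.imwrite('pics/s5.png',cv2.resize(d['img'][130:290,60:270],None,fx=3.5,fy=3.5))
t=r.snapshot('top');cv2.imwrite('pics/t5.png',cv2.resize(t['img'][100:240,340:510],None,fx=4,fy=4))
s=r.get_state();print(s['tool_pos'],s['contact_force'],s['clock'])
plan([1.4,1.5,1.6,1.7,1.75],R=.088)
```

```text
[ 0.54256576 -0.23773609  0.03073953] [-1.07779059 -0.15367901 -0.33469678] 4.05
1.4 p [ 0.5433 -0.2387] tool shift mm [0.3 1.2 0.7]
1.5 p [ 0.5488 -0.2454] tool shift mm [2.2 9.6 0.7]
1.6 p [ 0.5536 -0.2523] tool shift mm [ 3.4 18.   0.8]
1.7 p [ 0.5577 -0.2599] tool shift mm [ 3.8 26.6  0.8]
1.75 p [ 0.5595 -0.2639] tool shift mm [ 3.6 31.   0.8]
```

View pics/s5.png

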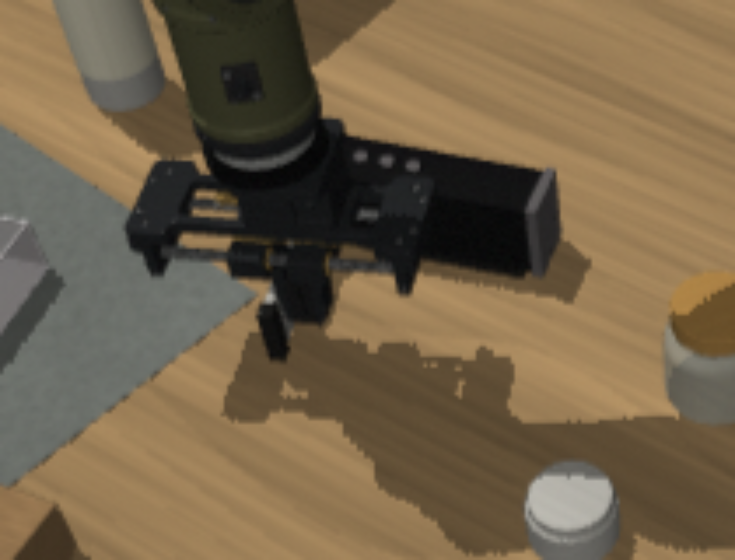

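View pics/t5.png

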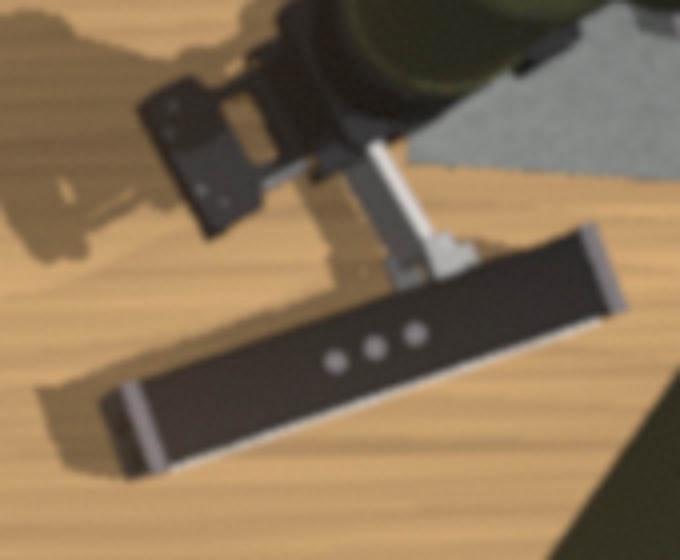

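>>> carry_out --pt "0.001 0.005 0 0 0 0" --pt "0.002 0.009 0 0 0 0" --pt "0.003 0.013 0 0 0 0" --pt "0.003 0.017 0 0 0 0" --pt "0.003 0.02 0 0 0 0" --pt "0.003 0.022 0 0 0 0" --pt "0.003 0.024 0 0 0 0" --pt "0.003 0.024 0 0 0 0"

```text
clock: 4.85
tool_pos: [0.5558, -0.258, 0.0308]
eef_rot: [0.974, 0.227, 0.0, 0.0]
contact_force: [-0.6, 0.7, 0.2]
opening: 0.005
```

Run:
```python
from g import *
F=[]
for i in range(4):
  t=r.snapshot('top');s=r.get_state();F.append(s['contact_force'])
cv2.imwrite('pics/t6.png',cv2.resize(t['img'][100:240,340:510],None,fx=4,fy=4))
print(s['tool_pos'],np.round(F,2),s['clock'])
plan([1.6,1.7,1.75],R=.088)
```

```text
[ 0.5558768  -0.25772456  0.03084295] [[ 0.5   0.13 -0.45]
 [ 1.33  0.69 -0.45]
 [-0.04  0.67  0.23]
 [ 0.29  0.76 -0.16]] 5.05
1.6 p [ 0.5536 -0.2523] tool shift mm [ 0.3 -5.9  0.8]
1.7 p [ 0.5577 -0.2599] tool shift mm [0.7 2.8 0.8]
1.75 p [ 0.5595 -0.2639] tool shift mm [0.5 7.1 0.8]
```

View pics/t6.png

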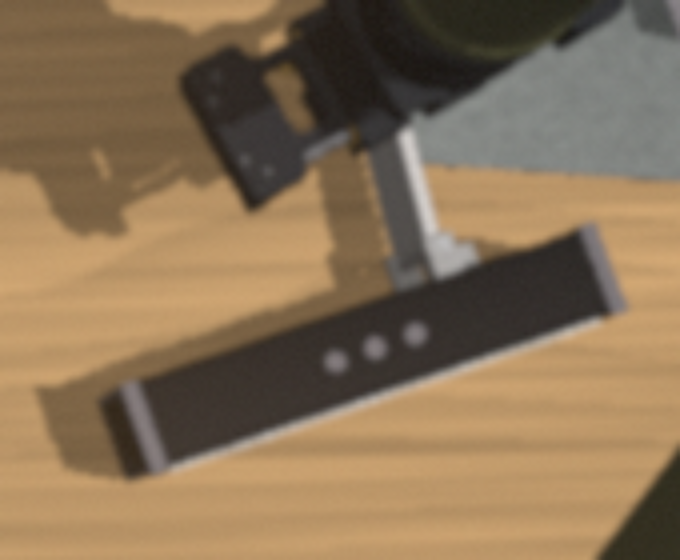

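Bar unmoved and leg nearly perpendicular to it. The next steps are small, watching the force.

>>> carry_out --pt "0 0.002 0 0 0 0" --pt "0 0.003 0 0 0 0" --pt "0 0.004 0 0 0 0" --pt "0 0.005 0 0 0 0" --pt "0 0.006 0 0 0 0" --pt "0 0.006 0 0 0 0"

```text
clock: 5.65
tool_pos: [0.5583, -0.2632, 0.0307]
eef_rot: [0.974, 0.227, 0.0, 0.0]
contact_force: [-0.2, 0.3, 0.1]
opening: 0.007
```

Run:
```python
from g import *
F=[]
for i in range(4):
  t=r.snapshot('top');s=r.get_state();F.append(s['contact_force'])
cv2.imwrite('pics/t7.png',cv2.resize(t['img'][100:240,340:510],None,fx=4,fy=4))
print(s['tool_pos'],np.round(F,2),s['clock'])
plan([1.75],R=.088)
```

```text
[ 0.55840073 -0.26309222  0.03078613] [[-0.12  0.81 -0.41]
 [ 0.84  0.32 -0.05]
 [ 0.1  -0.01 -0.48]
 [ 0.81  0.28 -0.04]] 5.85
1.75 p [ 0.5595 -0.2639] tool shift mm [0.7 1.2 0.8]
```

View pics/t7.png

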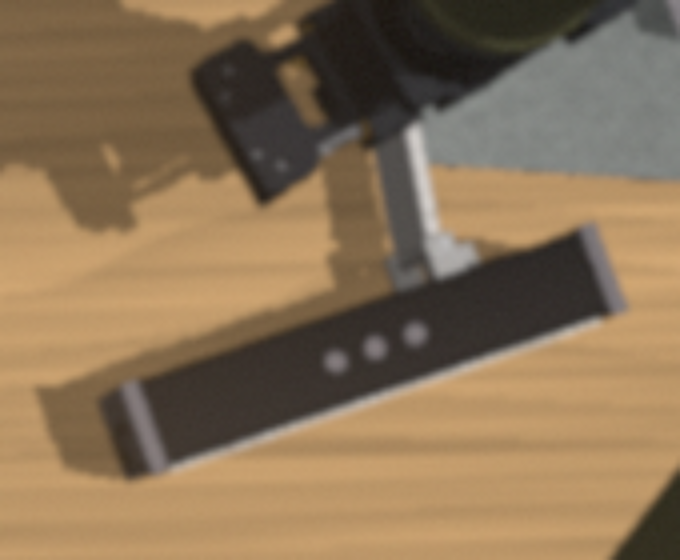

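>>> carry_out --pt "0 0.001 0 0 0 0" --pt "0 0.002 0 0 0 0" --pt "0 0.003 0 0 0 0" --pt "0 0.003 0 0 0 0"

```text
clock: 6.25
tool_pos: [0.5589, -0.2645, 0.0305]
eef_rot: [0.974, 0.228, -0.001, -0.001]
contact_force: [-2.6, 3.4, 1.8]
opening: 0.003
```

```bash
cat > f.py <<'E'
from g import *
import sys
F=[]
for i in range(5):
  t=r.snapshot('top');s=r.get_state();F.append(s['contact_force'])
cv2.imwrite('pics/%s.png'%sys.argv[1],cv2.resize(t['img'][100:240,340:510],None,fx=4,fy=4))
print(s['tool_pos'],np.round(F,2).tolist(),np.mean(F,0),s['clock'])
plan([1.75],R=.088)
E
python3 f.py t8
```

```text
[ 0.5588612  -0.26451522  0.03055272] [[-2.41, 5.01, 1.77], [-2.72, 3.76, 1.27], [-2.76, 4.29, 0.63], [-2.17, 5.27, 2.17], [-2.18, 3.65, 1.9]] [-2.4481362   4.39770407  1.54582469] 6.5
1.75 p [ 0.5595 -0.2639] tool shift mm [ 0.9 -0.3  0.6]
```

View pics/t8.png

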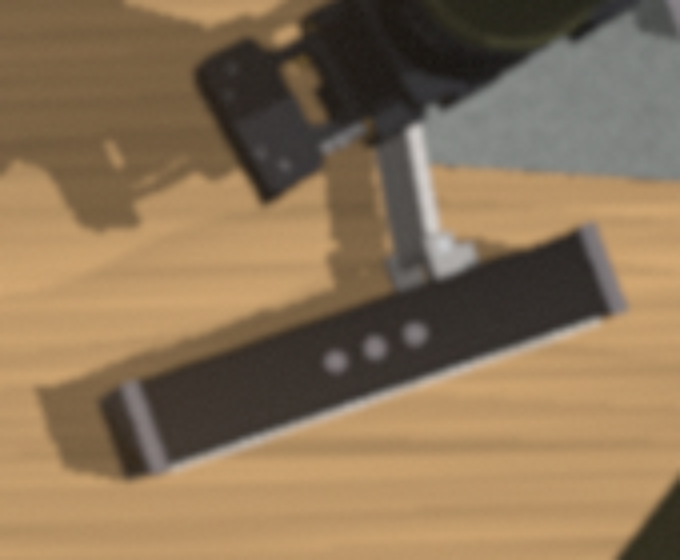

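The force jumped from about 0.5 N to 5 N exactly at the computed stop pose, and the bar has not moved. I'll back off, rise and look.

>>> carry_out --pt "0 -0.004 0 0 0 0" --pt "0 -0.012 0 0 0 0" --pt "0 -0.02 0 0 0 0" --pt "0 -0.02 -0.03 0 0 0" --pt "0 -0.02 -0.07 0 0 0" --pt "0 -0.02 -0.12 0 0 0" --pt "0 -0.02 -0.17 0 0 0" --pt "-0.03 0.01 -0.19 0 0 0" --pt "-0.07 0.04 -0.19 0 0 0" --pt "-0.11 0.07 -0.19 0 0 0" --pt "-0.15 0.1 -0.19 0 0 0" --pt "-0.19 0.13 -0.19 0 0 0"

```text
clock: 7.7
tool_pos: [0.4457, -0.4678, 0.221]
eef_rot: [0.974, 0.228, 0.0, 0.001]
contact_force: [0.3, -1.2, -0.6]
opening: 0.007
```

>>> carry_out --pt "-0.04 0.03 0 0 0 0" --pt "-0.08 0.06 0 0 0 0" --pt "-0.12 0.08 0 0 0 0" --pt "-0.12 0.08 0 0 0 0" --pt "-0.12 0.08 0 0 0 0"

```text
clock: 8.2
tool_pos: [0.3733, -0.5919, 0.2203]
eef_rot: [0.974, 0.226, -0.0, 0.0]
contact_force: [1.3, 0.5, 0.8]
opening: 0.002
```

```bash
python3 f.py t9
python3 - <<'E'
from h import *
snap('scene','s9');t=snap('top','top9')
for l in ("long_lamp","short_leg_end","jar"): print(l,[(np.round(o['xyz'],3).tolist(),round(o['p'],2)) for o in r.spot_point(t,l)])
i=t['img'].copy();c=np.array([.4258,-.2620]);yaw=np.radians(17.76);x=np.array([np.cos(yaw),np.sin(yaw)]);y=np.array([-x[1],x[0]]);h=c+.036*x-.05*y
i=cv2.resize(i[100:240,340:510],None,fx=4,fy=4)
for q,col in((1.65,(0,255,255)),(1.75,(0,0,255))):
  e=h+.115*(np.sin(q)*x+np.cos(q)*y)
  P=[tuple(int(a) for a in (w2px(t,np.r_[k,.058])-[340,100])*4) for k in (h,e)];cv2.line(i,*P,col,1)
cv2.imwrite('pics/t10.png',i)
E
```

```text
[ 0.37640426 -0.58964913  0.22092421] [[0.92, 1.41, -0.17], [0.25, 0.36, 0.56], [0.55, 0.22, 0.16], [1.16, 0.35, -0.65], [1.04, 0.25, 0.44]] [0.78160511 0.51732656 0.06851514] 8.45
1.75 p [ 0.5595 -0.2639] tool shift mm [ 308.9 -210.   191.2]
long_lamp [([0.229, 0.262, -0.002], 0.94), ([0.428, -0.26, -0.002], 0.77)]
short_leg_end [([0.544, 0.296, 0.036], 0.5)]
jar [([0.433, 0.024, -0.002], 0.96)]
```

View pics/t10.png

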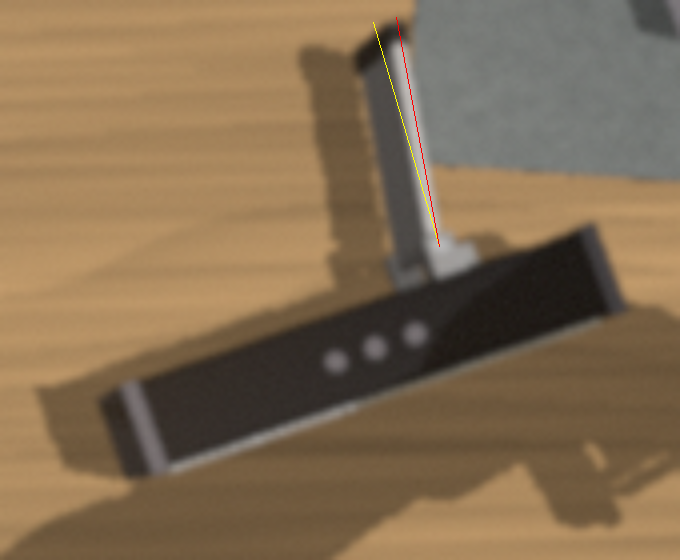

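View pics/s9.png

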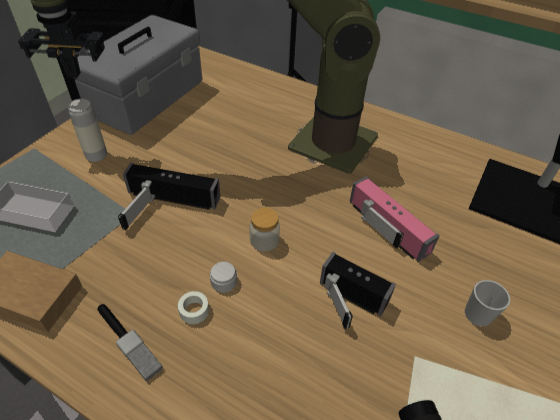

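Run:
```python
from h import *
print(r.finish_job())
```

```text
the job is handed in; nothing more can be done
None
```

I swung the longer black bar's leg out to its stop with the shut fingers, backed the arm clear, and handed the job in at about 8.5 s.

- **Stop reached:** the contact force rose from about 0.5 N to about 5 N at the pose I had computed for q = 1.75. In the last top view, from which I judge the leg at about 1.73 to 1.75 rad, it lies nearly parallel to the line drawn for 1.75.
- **Bar:** it is upright and shows no visible shift from its starting place.
- **Left alone:** the jar reads within about 2 mm of its first position. The shorter bar's leg end reads within about 6 mm, slightly outside the network's 4 mm accuracy, but the pictures show no change and the arm never went near it.

None of these checks failed. The networks also reported the pink bar as a long lamp; I ruled it out by its colour in the pictures.

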